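# Complete the row of jars on the jeweller's bench shelf

## Task

Put the two squat jars that stand on the bench up on the low wooden shelf, one in the middle of each empty cork round, so that the four squat jars stand upright side by side in one neat row. Set them down rather than dropping them, and leave the tall jar, the small pot and the two jars already on the shelf where they are.

Things in the scene. Friction and masses are not known exactly. Their poses are not given: they have to be found in the camera images.
- jar_1: One of the two jars to shelve, on the bench to the robot's right: squat amber glass screw-top jar, upright, 50 mm in diameter, 60 mm high (the top 16 mm is the aluminium lid, also 50 mm across), about 0.16 kg, rigid. Origin at the centre of its underside, z up.
- jar_2: The other jar to shelve, the same: squat amber glass screw-top jar, upright, 50 mm in diameter, 60 mm high (the top 16 mm is the aluminium lid, also 50 mm across), about 0.16 kg, rigid. Origin at the centre of its underside, z up.
- place_1: One of the two places to fill: an empty cork round in the top of the shelf, a place for one squat jar (the round is 62 mm across, flush with the board, a mark only: nothing holds the jar). Origin at its centre on the shelf's top surface, 60 mm above the bench; a jar that stands right has its own origin here. Either jar may go on either empty round.
- place_2: The other place to fill: an empty cork round in the top of the shelf, a place for one squat jar (the round is 62 mm across, flush with the board, a mark only: nothing holds the jar). Origin at its centre on the shelf's top surface, 60 mm above the bench; a jar that stands right has its own origin here. Either jar may go on either empty round.
- shelf: Low fixed wooden bench shelf, to the robot's left: one board 360 mm long, 130 mm deep and 18 mm thick on two end blocks, its top 60 mm above the bench, no rim. Origin on the bench under the board's centre; its y runs along the row, its x across the board, z up. Four cork rounds lie in the row at y = -120, -40, 40 and 120 mm, x = 0 (80 mm apart); two of them carry jars at the start and two are empty, and which ones varies.
- row_jar_1: A jar that already stands on the shelf on its cork round, to be left there: squat amber glass screw-top jar, upright, 50 mm in diameter, 60 mm high (the top 16 mm is the aluminium lid, also 50 mm across), about 0.16 kg, rigid. Origin at the centre of its underside, z up.
- row_jar_2: The other jar that already stands on the shelf, to be left there: squat amber glass screw-top jar, upright, 50 mm in diameter, 60 mm high (the top 16 mm is the aluminium lid, also 50 mm across), about 0.16 kg, rigid. Origin at the centre of its underside, z up.
- tall_jar: Bystander on the bench among the jars, not to be moved: a jar of the same glass and lid, 50 mm in diameter but 90 mm high. Origin at the centre of its underside, z up.
- small_pot: Bystander on the bench among the jars, not to be moved: a little pot of the same glass and lid, 32 mm in diameter and 36 mm high. Origin at the centre of its underside, z up.
Not all that is in view belongs to the job. What is shaped like the jar_1 but green or turquoise is not meant.

How it is judged (in metres and radians):
At the end, for the whole second after the job is handed in: Each of the two squat jars stands on its own empty cork round, within 15 mm of its centre, upright within 8 degrees, at rest and released; the two jars that were on the shelf still stand upright within 15 mm of where they were (((distance between jar_1 and place_1 below 0.015 m and distance between jar_2 and place_2 below 0.015 m) or (distance between jar_1 and place_2 below 0.015 m and distance between jar_2 and place_1 below 0.015 m)) and angle between each of jar_1, jar_2, row_jar_1, row_jar_2's own z axis and vertical below 0.15 rad and linear speed of each of jar_1, jar_2 below 0.02 m/s and contact force between the fingers and jar_1 below 0.1 N and contact force between the fingers and jar_2 below 0.1 N and distance of each of row_jar_1, row_jar_2 from where it was at the start of the episode below 0.015 m); the robot touches nothing.
It fails at once if the tall jar is pushed more than 30 mm or knocked over (distance of tall_jar from where it was at the start of the episode above 0.03 m or angle between tall_jar's own z axis and vertical above 0.5 rad).
It fails at once if the small pot is pushed more than 30 mm or knocked over (distance of small_pot from where it was at the start of the episode above 0.03 m or angle between small_pot's own z axis and vertical above 0.5 rad).
It fails at once if a jar already on the shelf is pushed more than 30 mm or knocked over (distance of any of row_jar_1, row_jar_2 from where it was at the start of the episode above 0.03 m or angle between any of row_jar_1, row_jar_2's own z axis and vertical above 0.5 rad).
It fails at once if a squat jar is dropped (falls freely by more than about 25 mm) ((linear speed of jar_1 above 0.7 m/s and contact force between the fingers and jar_1 below 0.1 N) or (linear speed of jar_2 above 0.7 m/s and contact force between the fingers and jar_2 below 0.1 N)).
It also fails if it takes over 64 s, if anything falls off the work surface, if the arm or the gripper's body presses on something with over 40 N, if the wrist force passes 120 N, or if a joint passes its speed limit or range.

## Robot

A 6-joint arm with a two-finger parallel gripper is mounted at the origin on the work surface. World frame = base frame: x ahead of the robot, y to its left, z up, the work surface at z = 0. Lengths are in mm, angles in rad, forces in N, time in s.
With the tool pointing down it reaches from about 250 to 775 mm from the base axis. Payload 4 kg.
Tool frame: the origin (TCP) lies midway between the tips of the shut fingers; the grasp point (between the pads) lies arm.grasp_offset behind it (arm.grasp_offset is the distance from the TCP to the grasp point, in mm); z points along the fingers, y is the line along which they close (so a half turn about z gives the same grasp; the last joint's range is limited). The gripper opens to 85 mm and grips with 20 to 120 N. Pads are 22 mm wide; open, the fingers measure 114 mm over their backs; the gripper's body (76 mm by 85 mm) begins 54 mm behind the grasp point. The pads swing forward as they close: fully open they stand 13 mm farther back than shut.
Start: joints at [-1.432, 0.087, 1.371, -0, 1.684, -0.103], TCP at [131.694, -534.017, 231.341] pointing down, gripper open.
Joint ranges: [-3.1, 3.1], [-0.76, 2.03], [0.27, 2.55], [-1.08, 4.22], [0.17, 2.65], [-2.57, 2.57]. Speed limits (rad/s): [2.79, 2.79, 3.14, 3.14, 3.14, 3.14].

## Interface

Orientations are given as a unit quaternion [x, y, z, w].
In Python, from plant import arm, optics, workorder gives the robot as it stands. The module is installed in compiled form; this text tells all that it offers.
- The arm moves only by the tool apply_moves, never from a script. Its argument "targets" is a list that holds one entry, the list of rows, each a list of 7 numbers: the shift along the tool's x, y, z in cm, then the turn, a rotation vector about the tool's x, y, z in degrees, then the finger opening in cm, from 0 to 8.54. A call has 1 to 8 rows; each row is the pose to reach, as a shift and turn from the pose commanded when the call began, along the tool's axes at that moment; what a row does not reach only later rows make up. A row lasts 1/12 s, in which the tool goes at most 41.7 mm and 7.16 degrees, less where a joint would pass 70% of its speed; a pose out of reach is approached as far as the arm can. A call with a gripper value outside its range is refused whole. The fingers move at their own pace and stop on an object; "force" is the grip in N (left out, the last holds). Time passes only in rows, so rows that repeat a pose let the fingers close. It gives the time, the measured TCP pose, the force, the opening and the grip force at its end, in the units of the state.
- arm.get_state(): the state, without advancing time (a new reading comes with each control period).
- optics.read_camera(name): name is "scene" or "top" or "wrist"; returns (picture, depth): 420x560x3 uint8, red, green, blue; 420x560 float32, mm along the optical axis (not along the pixel's ray), 0 where there is no reading.
- optics.camera_model(name): a dict with "fx", "fy", "cx", "cy" (pixels), "position" and "orientation" of the camera in the world. Camera axes: x right, y down, z forward; pixel columns grow to the right and rows downward; lengths in mm; the calibration is good to about 2 mm. A picture is of the moment at which its call begins: read the wrist's pose just before it. camera_model takes no time and is no camera call; for the wrist camera it gives the pose at the moment of the call.
- workorder.finish_job(): hands the job in; it is judged then, once.
The state is a dict: "time": time; "joint_positions": joint angles; "dq": joint speeds; "joint_efforts": joint torques, N m; "ee_pos": TCP position; "tcp_rot": TCP orientation; "force": force on the tool from outside, world axes, zero at the start; "wrist_torque": the same for the moment, N m; "grip_width": opening from 0.0 (shut) to 1.0 (fully open); "grip_force": force on a finger pad.
Only numpy, scipy, OpenCV 4.12 (cv2) and the standard library are available. Lean on these libraries where they do the work, as an engineer would, in place of code of your own. Each camera call takes 0.05 s, during which the arm holds its last target. There are 200 camera calls.

## Working session

There is one attempt and no reset: what is moved stays moved. The work goes in short steps, Python scripts to look and compute and a tool call to move; the robot and the scene stay as the last step left them, time stands still between calls to the robot, and variables do not carry over. Pictures are saved under pics/ and viewed, at most 10 in all, crops included, and the job is handed in when it is done.

Besides the shell and the picture viewer there is one more tool, called after "Call:" by a JSON object that holds its "op" and its "data", one argument or row to a line. apply_moves: Moves the arm, as the interface text tells. Its arguments: {"type":"object","properties":{"targets":{"type":"array","items":{"type":"array","items":{"type":"array","items":{"type":"number"}}}},"force":{"type":"number"}},"required":["targets"]}

```bash
mkdir -p pics
cat > h.py <<'E'
import numpy as np, cv2
from plant import arm, optics, workorder
from scipy.spatial.transform import Rotation as R
def grab(n):
    m=optics.camera_model(n); p,d=optics.read_camera(n); return m,p,d
def world(m,d):
    v,u=np.mgrid[:d.shape[0],:d.shape[1]]
    c=np.stack([(u-m['cx'])/m['fx']*d,(v-m['cy'])/m['fy']*d,d],-1)
    w=c@R.from_quat(m['orientation']).as_matrix().T+np.array(m['position'])
    w[d==0]=np.nan; return w
def proj(m,P):
    c=(np.array(P)-m['position'])@R.from_quat(m['orientation']).as_matrix()
    return c[...,0]/c[...,2]*m['fx']+m['cx'],c[...,1]/c[...,2]*m['fy']+m['cy']
def save(n,p): cv2.imwrite('pics/'+n,p[...,::-1])
E
python3 - <<'E'
from h import *
print(arm.get_state(), arm.grasp_offset)
for n in ('top','scene'):
    m,p,d=grab(n); print(n,m); save(n+'0.png',p); np.savez(n+'0.npz',p=p,d=d,w=world(m,d))
E
```

```text
{'time': 0.0, 'joint_positions': array([-1.43204882e+00,  8.79746798e-02,  1.37229576e+00,  2.46756453e-05,
        1.68359214e+00, -1.03112231e-01]), 'dq': array([ 9.14873944e-05,  4.13814357e-04,  1.00889237e-03,  4.57381639e-04,
       -1.25564923e-03, -4.71357628e-04]), 'joint_efforts': array([-7.22987784e-05, -3.51869702e+01, -3.13270354e+01, -1.69338100e-04,
        1.08229465e-02,  1.32427897e-05]), 'ee_pos': array([ 131.65611384, -533.48849237,  230.10731434]), 'tcp_rot': array([ 9.92696085e-01,  1.20636624e-01, -7.96227712e-06, -1.13500292e-03]), 'force': array([-0.15564237,  0.67853349,  0.09166248]), 'wrist_torque': array([-0.00143173, -0.05041081, -0.00554385]), 'grip_force': 0.0, 'grip_width': 0.9998663904428435} 18.700000000000003
top {'fx': 392.7230847525391, 'fy': 392.7230847525391, 'cx': 278.22636014613397, 'cy': 207.2194300948382, 'position': array([395.60929515,  15.10297594, 967.33549389]), 'orientation': array([ 0.70737569, -0.7030149 ,  0.04909396, -0.05458454])}
scene {'fx': 403.0419260181263, 'fy': 403.0419260181263, 'cx': 277.1573747945245, 'cy': 201.48398742377833, 'position': array([ 934.58311435, -302.71779385,  619.30823775]), 'orientation': array([ 0.84002276,  0.4050448 , -0.16501177, -0.32104764])}
```

View pics/top0.png

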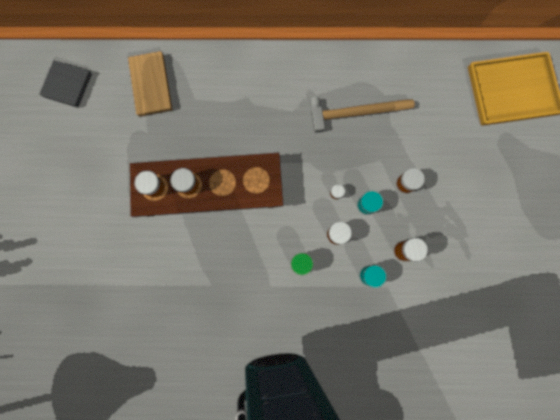

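View pics/scene0.png

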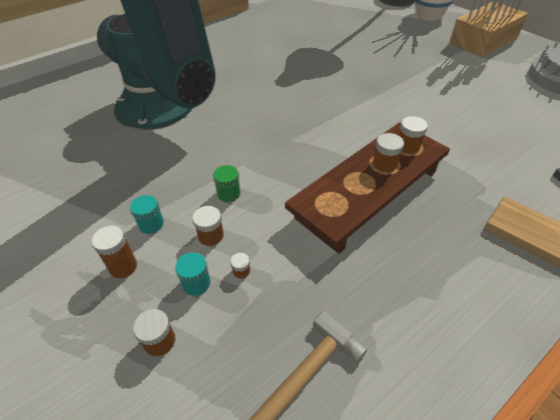

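Top view: white-lidded candidates are (340,233) squat, (412,180) squat, (414,250) tall and (338,190) small pot. The teal jars (371,202) and (374,275) and the green one (302,263) are decoys. The empty corks are at (222,182) and (256,180). My choice is (340,233) and (412,180). Next I measure them and check in a close crop.

Run:
```python
from h import *
f=np.load('top0.npz');p,d,w=f['p'],f['d'],f['w']
m=optics.camera_model('top')
for nm,(u,v) in dict(jA=(340,233),jB=(412,180),tall=(414,250),pot=(338,190),t1=(371,202),t2=(374,275),gr=(302,263),r1=(147,182),r2=(183,180)).items():
    z0=np.nanmedian(w[v-2:v+3,u-2:u+3,2]); s=np.s_[v-18:v+19,u-18:u+19]
    k=(abs(w[s][...,2]-z0)<5).astype(np.uint8); n,l,st,c=cv2.connectedComponentsWithStats(k)
    i=l[18,18]; q=w[s][l==i]
    c,_=cv2.minEnclosingCircle(q[:,:2].astype(np.float32)); print(nm,z0.round(1),q[:,:2].mean(0).round(1),np.round(c,1),np.round(_,1))
# shelf board
k=((abs(w[...,2]-60)<6)).astype(np.uint8); k[:140]=0;k[230:]=0;k[:,300:]=0
n,l,st,c=cv2.connectedComponentsWithStats(k); i=1+st[1:,4].argmax(); q=w[l==i]
r=cv2.minAreaRect(q[:,:2].astype(np.float32)); print('shelf',r,np.median(q[:,2]))
# cork
hsv=cv2.cvtColor(p,cv2.COLOR_RGB2HSV)
for u,v in((222,182),(256,180),):
    s=np.s_[v-18:v+19,u-18:u+19]; k=(hsv[s][...,2]>115).astype(np.uint8)
    n,l,st,c=cv2.connectedComponentsWithStats(k); q=w[s][l==l[18,18]]
    c,_=cv2.minEnclosingCircle(q[:,:2].astype(np.float32)); print('cork',q.mean(0).round(1),np.round(c,1),_,len(q))
f2=np.load('scene0.npz'); save('crop.png',np.hstack([cv2.resize(f2['p'][170:370,90:270],None,fx=2,fy=2,interpolation=3),cv2.resize(p[160:300,290:440],(400,400),interpolation=3)]))
```

```text
jA 59.1 [ 471.5 -121. ] [ 471.7 -121.2] 26.0
jB 59.6 [ 599.6 -295.1] [ 600.2 -295.3] 26.1
tall 89.9 [ 432.2 -283.1] [ 432.1 -284.2] 26.2
pot 35.3 [ 574.1 -120.5] [ 574.3 -120.5] 17.0
t1 59.8 [ 545.2 -196.6] [ 545.6 -196.9] 26.1
t2 59.6 [ 372.4 -198.1] [ 372.7 -198.4] 26.2
gr 59.5 [399.4 -32. ] [399.3 -32.2] 25.9
r1 118.5 [575.2 313.9] [575.4 314.7] 26.1
r2 118.9 [581.2 234.5] [582.5 234.4] 26.7
shelf ((584.9027709960938, 195.27903747558594), (130.9078369140625, 360.39794921875), 4.536911964416504) 59.18884030514221
cork [nan nan nan] [588.6 155.7] 31.515901565551758 368
cork [nan nan nan] [594.8  75.6] 32.29899215698242 559
```

View pics/crop.png

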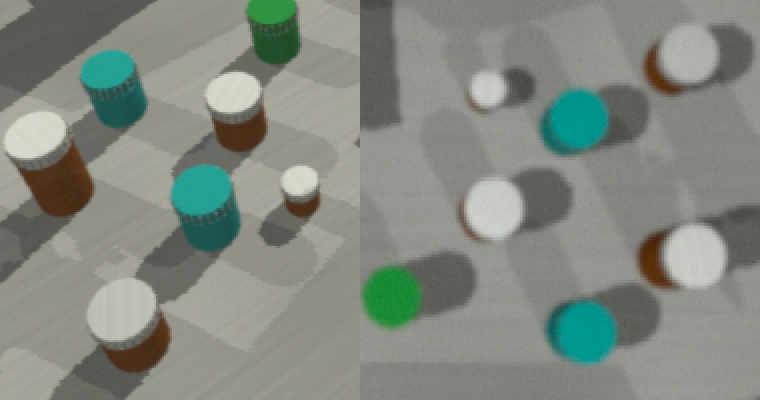

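The crop confirms it: the two squat amber jars are A at (471,-121) and B at (600,-295), and the tall jar and the pot stand clear of both. The places are (588,155) and (594,76). I'll close along the shelf's x axis (yaw 4.5°).

```bash
cat >> h.py <<'E'
def go(x,y,z,yaw=4.5):
    s=arm.get_state(); r=R.from_quat(s['tcp_rot'])
    a=np.radians(yaw); Y=np.array([np.cos(a),np.sin(a),0]); Z=np.array([0,0,-1.]); T=R.from_matrix(np.c_[np.cross(Y,Z),Y,Z])
    print('t',s['time'],'at',s['ee_pos'].round(1),'cm',(r.inv().apply(np.array([x,y,z])-s['ee_pos'])/10).round(2),'deg',np.degrees((r.inv()*T).as_rotvec()).round(2),'w',s['grip_width'],s['grip_force'])
E
python3 -c "
from h import *
go(600,-295,200)"
```

```text
t 0.1 at [ 131.6 -533.6  230.2] cm [ 51.19 -11.94   3.06] deg [ -0.09  -0.09 -80.65] w 0.9998198921339874 0.0
```

Call:
{"op": "apply_moves", "data": {
  "targets": [
    [[51.2,-11.9,3.1,0,0,-80.6,8.5],[51.2,-11.9,3.1,0,0,-80.6,8.5],[51.2,-11.9,3.1,0,0,-80.6,8.5],[51.2,-11.9,3.1,0,0,-80.6,8.5],[51.2,-11.9,3.1,0,0,-80.6,8.5],[51.2,-11.9,3.1,0,0,-80.6,8.5],[51.2,-11.9,3.1,0,0,-80.6,8.5],[51.2,-11.9,3.1,0,0,-80.6,8.5]]
  ],
  "force": 35
}}

```text
time: 0.77
ee_pos: [429.8, -381.8, 211.0]
tcp_rot: [0.812, 0.584, -0.0, -0.0]
force: [0.5, -0.4, -0.2]
grip_width: 0.996
grip_force: 0.0
```

```bash
python3 -c "
from h import *
go(600,-295,140)"
```

```text
t 0.7667 at [ 429.8 -381.8  211. ] cm [13.63 13.4   7.1 ] deg [-4.0e-02 -2.0e-02 -2.3e+01] w 0.9964238844698575 0.0
```

Call:
{"op": "apply_moves", "data": {
  "targets": [
    [[13.0,12.9,7.0,0,0,-22,8.5],[13.0,12.9,7.0,0,0,-22,8.5],[13.0,12.9,7.0,0,0,-22,8.5],[13.0,12.9,7.0,0,0,-22,8.5],[13.0,12.9,7.0,0,0,-22,8.5],[13.0,12.9,7.0,0,0,-22,8.5],[13.0,12.9,7.0,0,0,-22,8.5],[13.0,12.9,7.0,0,0,-22,8.5]]
  ]
}}

```text
time: 1.43
ee_pos: [592.0, -302.1, 141.3]
tcp_rot: [0.687, 0.726, -0.0, -0.0]
force: [0.4, 0.2, 0.8]
grip_width: 0.995
grip_force: 0.0
```

```bash
python3 -c "
from h import *
go(600,-295,20)
m,p,d=grab('wrist'); save('w1.png',p)
print(proj(m,np.array([[600,-295,60.],[545,-197,60]])))"
```

```text
t 1.4333 at [ 592.  -302.1  141.3] cm [ 0.66  0.86 12.13] deg [-0.08  0.   -1.35] w 0.9947657612991657 0.0
(array([290.68859625, 204.16939266]), array([212.34764397,  40.29922767]))
```

View pics/w1.png

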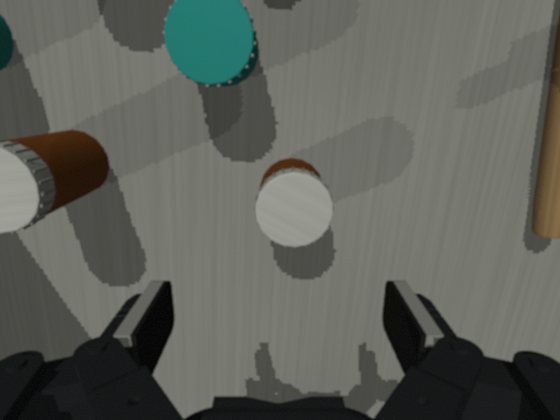

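The wrist view shows the white lid at (294,208), against a predicted (291,204). That is about 1–2 mm of error, and it lies between the open fingers. Descending now.

Call:
{"op": "apply_moves", "data": {
  "targets": [
    [[0.6,0.8,2,0,0,-1.4,8.5],[0.6,0.8,4,0,0,-1.4,8.5],[0.6,0.8,6.5,0,0,-1.4,8.5],[0.6,0.8,9,0,0,-1.4,8.5],[0.6,0.8,11,0,0,-1.4,8.5],[0.6,0.8,12,0,0,-1.4,8.5],[0.6,0.8,12,0,0,-1.4,8.5],[0.6,0.8,12,0,0,-1.4,8.5]]
  ]
}}

```text
time: 2.15
ee_pos: [599.7, -296.5, 22.6]
tcp_rot: [0.679, 0.734, 0.0, 0.0]
force: [0.8, -0.7, 0.7]
grip_width: 0.995
grip_force: 0.0
```

```bash
python3 -c "
from h import *
go(600,-295,20)"
```

```text
t 2.15 at [ 599.7 -296.5   22.6] cm [0.14 0.04 0.26] deg [ 0.03  0.03 -0.03] w 0.9953017861243707 0.0
```

Close the fingers.

Call:
{"op": "apply_moves", "data": {
  "targets": [
    [[0.1,0,0.1,0,0,0,4.5],[0.1,0,0.1,0,0,0,4.5],[0.1,0,0.1,0,0,0,4.5],[0.1,0,0.1,0,0,0,4.5],[0.1,0,0.1,0,0,0,4.5],[0.1,0,0.1,0,0,0,4.5],[0.1,0,0.1,0,0,0,4.5],[0.1,0,0.1,0,0,0,4.5]]
  ],
  "force": 35
}}

```text
time: 2.82
ee_pos: [601.1, -295.1, 22.9]
tcp_rot: [0.678, 0.735, 0.0, 0.002]
force: [-0.6, 0.2, 6.3]
grip_width: 0.583
grip_force: 36.1
```

Call:
{"op": "apply_moves", "data": {
  "targets": [
    [[0,0,-1,0,0,0,4.5],[0,0,-2.5,0,0,0,4.5],[0,0,-5,0,0,0,4.5],[0,0,-8,0,0,0,4.5],[0,0,-11,0,0,0,4.5],[0,0,-12,0,0,0,4.5],[0,0,-12,0,0,0,4.5],[0,0,-12,0,0,0,4.5]]
  ]
}}

```text
time: 3.48
ee_pos: [599.8, -294.3, 140.1]
tcp_rot: [0.678, 0.735, -0.0, -0.0]
force: [-0.3, -0.7, -2.3]
grip_width: 0.585
grip_force: 36.7
```

```bash
python3 -c "
from h import *
go(588,155.5,142)"
```

```text
t 3.4833 at [ 599.8 -294.3  140.1] cm [44.94  2.39 -0.18] deg [-0.02 -0.01  0.05] w 0.5853602623906159 36.68366611003876
```

Call:
{"op": "apply_moves", "data": {
  "targets": [
    [[1.5,0.1,-0.2,0,0,0,4.5],[4,0.2,-0.2,0,0,0,4.5],[7,0.4,-0.2,0,0,0,4.5],[10,0.5,-0.2,0,0,0,4.5],[13,0.7,-0.2,0,0,0,4.5],[16,0.8,-0.2,0,0,0,4.5],[19,1,-0.2,0,0,0,4.5],[22,1.2,-0.2,0,0,0,4.5]]
  ]
}}

```text
time: 4.15
ee_pos: [592.3, -71.4, 139.3]
tcp_rot: [0.678, 0.735, -0.001, -0.003]
force: [1.1, -0.2, -1.0]
grip_width: 0.587
grip_force: 36.7
```

Call:
{"op": "apply_moves", "data": {
  "targets": [
    [[3,0.2,0,0,0,0,4.5],[6,0.3,0,0,0,0,4.5],[9,0.5,0,0,0,0,4.5],[12,0.6,0,0,0,0,4.5],[15,0.8,0,0,0,0,4.5],[18,1,0,0,0,0,4.5],[21,1.2,0,0,0,0,4.5],[22.9,1.2,0,0,0,0,4.5]]
  ]
}}

```text
time: 4.82
ee_pos: [585.7, 158.6, 139.3]
tcp_rot: [0.677, 0.736, -0.002, -0.003]
force: [1.3, -0.8, -2.2]
grip_width: 0.583
grip_force: 36.7
```

Call:
{"op": "apply_moves", "data": {
  "targets": [
    [[0,0,0,0,0,0,4.5],[0,0,0,0,0,0,4.5],[0,0,0,0,0,0,4.5]]
  ]
}}

```text
time: 5.07
ee_pos: [587.0, 154.7, 140.5]
tcp_rot: [0.678, 0.735, -0.002, -0.001]
force: [0.3, -0.5, -1.4]
grip_width: 0.582
grip_force: 36.7
```

```bash
python3 -c "
from h import *
go(588,155.5,83)
m,p,d=grab('top'); save('t2.png',cv2.resize(p[100:300,100:440],(680,400),interpolation=3))
w=world(m,d); v,u=np.where((abs(w[...,2]-175)<18)&(p.min(-1)>150)); print(w[v,u].mean(0) if len(v) else 0, len(v))"
```

```text
t 5.0667 at [587.  154.7 140.5] cm [0.08 0.13 5.75] deg [-0.22  0.06  0.07] w 0.5823996999230374 36.67304813861847
0 0
```

View pics/t2.png

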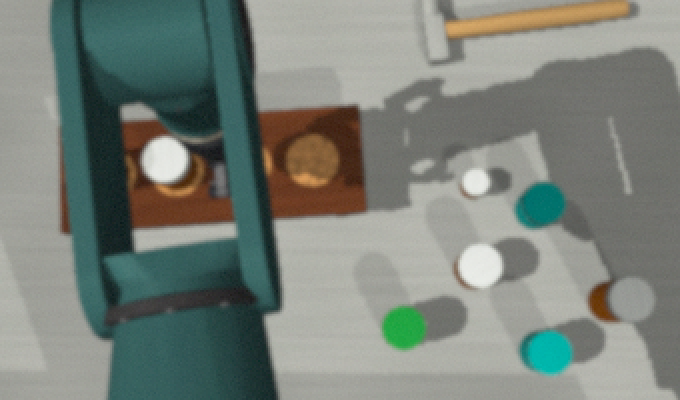

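The arm hides the jar here, and the other objects haven't moved. I'll lower in small steps.

Call:
{"op": "apply_moves", "data": {
  "targets": [
    [[0.1,0.1,1.5,0,0,0,4.5],[0.1,0.1,3,0,0,0,4.5],[0.1,0.1,4.2,0,0,0,4.5],[0.1,0.1,4.8,0,0,0,4.5],[0.1,0.1,5.1,0,0,0,4.5],[0.1,0.1,5.3,0,0,0,4.5],[0.1,0.1,5.4,0,0,0,4.5],[0.1,0.1,5.4,0,0,0,4.5]]
  ]
}}

```text
time: 5.78
ee_pos: [589.6, 156.0, 89.2]
tcp_rot: [0.679, 0.735, 0.0, 0.0]
force: [0.3, -0.2, -2.1]
grip_width: 0.586
grip_force: 36.7
```

Call:
{"op": "apply_moves", "data": {
  "targets": [
    [[0,0,0.1,0,0,0,4.5],[0,0,0.2,0,0,0,4.5],[0,0,0.2,0,0,0,4.5],[0,0,0.2,0,0,0,4.5]]
  ]
}}

```text
time: 6.12
ee_pos: [589.3, 156.1, 86.8]
tcp_rot: [0.678, 0.735, 0.0, 0.0]
force: [0.5, -0.2, -2.3]
grip_width: 0.586
grip_force: 36.7
```

Call:
{"op": "apply_moves", "data": {
  "targets": [
    [[-0.1,-0.1,0.1,0,0,0,4.5],[-0.1,-0.1,0.2,0,0,0,4.5],[-0.1,-0.1,0.3,0,0,0,4.5],[-0.1,-0.1,0.3,0,0,0,4.5],[-0.1,-0.1,0.3,0,0,0,4.5]]
  ]
}}

```text
time: 6.53
ee_pos: [588.2, 155.0, 83.5]
tcp_rot: [0.678, 0.735, -0.0, -0.0]
force: [0.1, 0.5, -1.4]
grip_width: 0.581
grip_force: 36.7
```

Call:
{"op": "apply_moves", "data": {
  "targets": [
    [[0,0,0.05,0,0,0,4.5],[0,0,0.1,0,0,0,4.5],[0,0,0.1,0,0,0,4.5],[0,0,0.1,0,0,0,4.5]]
  ]
}}

```text
time: 6.87
ee_pos: [588.4, 155.0, 82.9]
tcp_rot: [0.678, 0.735, 0.0, 0.0]
force: [-0.2, -0.1, -0.4]
grip_width: 0.584
grip_force: 36.8
```

Call:
{"op": "apply_moves", "data": {
  "targets": [
    [[0,0,0.1,0,0,0,4.5],[0,0,0.1,0,0,0,4.5],[0,0,0.1,0,0,0,4.5]]
  ]
}}

```text
time: 7.12
ee_pos: [588.5, 155.1, 82.8]
tcp_rot: [0.678, 0.735, 0.0, 0.0]
force: [-1.3, -0.5, 5.1]
grip_width: 0.579
grip_force: 37.0
```

Contact at +5 N, so I release gently.

Call:
{"op": "apply_moves", "data": {
  "targets": [
    [[0,0,0,0,0,0,5.2],[0,0,0,0,0,0,5.6],[0,0,0,0,0,0,6.2],[0,0,0,0,0,0,7.2],[0,0,0,0,0,0,8],[0,0,0,0,0,0,8.5],[0,0,0,0,0,0,8.5],[0,0,0,0,0,0,8.5]]
  ]
}}

```text
time: 7.78
ee_pos: [588.3, 155.0, 81.6]
tcp_rot: [0.678, 0.735, -0.0, 0.0]
force: [-0.5, 0.2, -0.1]
grip_width: 0.997
grip_force: 0.0
```

Call:
{"op": "apply_moves", "data": {
  "targets": [
    [[0,0,-1.5,0,0,0,8.5],[0,0,-3.5,0,0,0,8.5],[0,0,-6,0,0,0,8.5],[0,0,-9,0,0,0,8.5],[0,0,-11,0,0,0,8.5],[0,0,-11,0,0,0,8.5]]
  ]
}}

```text
time: 8.28
ee_pos: [591.0, 155.5, 198.4]
tcp_rot: [0.678, 0.735, 0.005, 0.004]
force: [0.7, -0.7, 0.6]
grip_width: 0.994
grip_force: 0.0
```

```bash
python3 -c "
from h import *
go(471.5,-121,140)"
```

```text
t 8.2833 at [591.  155.5 198.4] cm [-26.62 -14.18   5.65] deg [ 0.66 -0.05  0.06] w 0.9937143604138434 0.0
```

Call:
{"op": "apply_moves", "data": {
  "targets": [
    [[-3,-1.6,0.3,0,0,0,8.5],[-6.5,-3.4,1,0,0,0,8.5],[-10,-5.2,2,0,0,0,8.5],[-13.5,-7,2.6,0,0,0,8.5],[-17,-9,3.3,0,0,0,8.5],[-20.5,-11,4,0,0,0,8.5],[-24,-12.8,4.6,0,0,0,8.5],[-26.6,-14,5.1,0,0,0,8.5]]
  ]
}}

```text
time: 8.95
ee_pos: [467.6, -123.4, 139.3]
tcp_rot: [0.679, 0.734, -0.001, -0.001]
force: [0.8, 0.2, 0.3]
grip_width: 0.994
grip_force: 0.0
```

Call:
{"op": "apply_moves", "data": {
  "targets": [
    [[0,0,0,0,0,0,8.5],[0,0,0,0,0,0,8.5],[0,0,0,0,0,0,8.5]]
  ]
}}

```text
time: 9.2
ee_pos: [469.8, -120.9, 140.3]
tcp_rot: [0.679, 0.734, 0.0, -0.0]
force: [0.6, 0.1, 0.2]
grip_width: 0.997
grip_force: 0.0
```

```bash
python3 -c "
from h import *
go(471.5,-121,22)
m,p,d=grab('top'); w=world(m,d)
for z0,x,y in((120,588,155.5),(120,581,234.5),(120,575,314)):
    k=(abs(w[...,2]-z0)<6)&(np.hypot(w[...,0]-x,w[...,1]-y)<38); print(k.sum(),w[k].mean(0).round(1),w[k].std(0).round(1))
m,p,d=grab('wrist'); w=world(m,d); k=(abs(w[...,2]-60)<6)&(np.hypot(w[...,0]-471.5,w[...,1]+121)<38); print(k.sum(),w[k].mean(0).round(1))"
```

```text
t 9.2 at [ 469.8 -120.9  140.3] cm [-0.03  0.17 11.83] deg [-0.01 -0.04  0.03] w 0.9966155493211292 0.0
414 [586.5 153.8 119. ] [12.9 12.8  1.6]
415 [581.2 234.4 118.9] [12.9 12.8  1.6]
418 [575.1 314.  118.9] [12.8 13.   1.6]
4636 [ 472.8 -117.8   59.7]
```

The first jar stands within about 2 mm of its place. Next is the second jar.

Call:
{"op": "apply_moves", "data": {
  "targets": [
    [[0.1,0.2,2,0,0,0,8.5],[0.1,0.2,4,0,0,0,8.5],[0.1,0.2,6.5,0,0,0,8.5],[0.1,0.2,9,0,0,0,8.5],[0.1,0.2,11,0,0,0,8.5],[0.1,0.2,11.8,0,0,0,8.5],[0.1,0.2,11.8,0,0,0,8.5],[0.1,0.2,11.8,0,0,0,8.5]]
  ]
}}

```text
time: 9.97
ee_pos: [472.4, -119.5, 23.1]
tcp_rot: [0.678, 0.735, 0.0, 0.0]
force: [0.4, 0.0, 0.6]
grip_width: 0.995
grip_force: 0.0
```

Call:
{"op": "apply_moves", "data": {
  "targets": [
    [[0,0,0,0,0,0,4.5],[0,0,0,0,0,0,4.5],[0,0,0,0,0,0,4.5],[0,0,0,0,0,0,4.5],[0,0,0,0,0,0,4.5],[0,0,0,0,0,0,4.5],[0,0,0,0,0,0,4.5],[0,0,0,0,0,0,4.5]]
  ],
  "force": 35
}}

```text
time: 10.63
ee_pos: [473.0, -120.5, 24.4]
tcp_rot: [0.679, 0.735, 0.001, 0.001]
force: [-0.5, 1.3, 6.1]
grip_width: 0.581
grip_force: 35.8
```

Call:
{"op": "apply_moves", "data": {
  "targets": [
    [[0,0,-1,0,0,0,4.5],[0,0,-2.5,0,0,0,4.5],[0,0,-5,0,0,0,4.5],[0,0,-8,0,0,0,4.5],[0,0,-11,0,0,0,4.5],[0,0,-12,0,0,0,4.5],[0,0,-12,0,0,0,4.5],[0,0,-12,0,0,0,4.5]]
  ]
}}

```text
time: 11.3
ee_pos: [471.4, -120.1, 142.1]
tcp_rot: [0.679, 0.735, -0.0, -0.0]
force: [-0.3, 0.4, -1.4]
grip_width: 0.584
grip_force: 36.7
```

```bash
python3 -c "
from h import *
go(594.5,75.8,142)"
```

```text
t 11.3 at [ 471.4 -120.1  142.1] cm [1.855e+01 1.382e+01 1.000e-02] deg [-0.02 -0.    0.04] w 0.5836334685312584 36.671504974365234
```

Call:
{"op": "apply_moves", "data": {
  "targets": [
    [[1,0.7,0,0,0,0,4.5],[3,2.2,0,0,0,0,4.5],[6,4.5,0,0,0,0,4.5],[9,6.7,0,0,0,0,4.5],[12,8.9,0,0,0,0,4.5],[15,11.2,0,0,0,0,4.5],[17.5,13,0,0,0,0,4.5],[18.5,13.8,0,0,0,0,4.5]]
  ]
}}

```text
time: 11.97
ee_pos: [594.6, 80.1, 139.0]
tcp_rot: [0.677, 0.736, -0.001, -0.003]
force: [0.6, -0.9, -2.7]
grip_width: 0.584
grip_force: 36.7
```

Call:
{"op": "apply_moves", "data": {
  "targets": [
    [[0,0,0,0,0,0,4.5],[0,0,0,0,0,0,4.5],[0,0,0,0,0,0,4.5],[0,0,0,0,0,0,4.5]]
  ]
}}

```text
time: 12.3
ee_pos: [593.8, 74.1, 142.0]
tcp_rot: [0.679, 0.734, -0.001, -0.0]
force: [-0.4, -0.9, -0.5]
grip_width: 0.58
grip_force: 36.7
```

```bash
python3 -c "
from h import *
go(594.5,75.8,84)"
```

```text
t 12.3 at [593.8  74.1 142. ] cm [0.17 0.09 5.8 ] deg [-0.09  0.02 -0.04] w 0.5798130450273729 36.74497067928314
```

Call:
{"op": "apply_moves", "data": {
  "targets": [
    [[0.1,0,1.5,0,0,0,4.5],[0.1,0,3,0,0,0,4.5],[0.1,0,4.2,0,0,0,4.5],[0.1,0,4.8,0,0,0,4.5],[0.1,0,5.1,0,0,0,4.5],[0.1,0,5.3,0,0,0,4.5],[0.1,0,5.4,0,0,0,4.5],[0.1,0,5.4,0,0,0,4.5]]
  ]
}}

```text
time: 12.97
ee_pos: [595.0, 76.2, 89.3]
tcp_rot: [0.679, 0.735, 0.0, 0.0]
force: [0.2, -0.3, -0.8]
grip_width: 0.581
grip_force: 36.8
```

Call:
{"op": "apply_moves", "data": {
  "targets": [
    [[0,0,0.1,0,0,0,4.5],[0,0,0.2,0,0,0,4.5],[0,0,0.2,0,0,0,4.5],[0,0,0.2,0,0,0,4.5]]
  ]
}}

```text
time: 13.3
ee_pos: [594.7, 76.3, 86.8]
tcp_rot: [0.678, 0.735, 0.0, 0.0]
force: [-0.0, -0.0, -1.6]
grip_width: 0.581
grip_force: 36.8
```

Call:
{"op": "apply_moves", "data": {
  "targets": [
    [[0,0,0.1,0,0,0,4.5],[0,0,0.2,0,0,0,4.5],[0,0,0.2,0,0,0,4.5],[0,0,0.2,0,0,0,4.5]]
  ]
}}

```text
time: 13.63
ee_pos: [594.5, 76.3, 84.6]
tcp_rot: [0.678, 0.735, -0.0, -0.0]
force: [-0.4, 0.6, -0.9]
grip_width: 0.583
grip_force: 36.9
```

Call:
{"op": "apply_moves", "data": {
  "targets": [
    [[0,0,0.1,0,0,0,4.5],[0,0,0.1,0,0,0,4.5],[0,0,0.1,0,0,0,4.5]]
  ]
}}

```text
time: 13.88
ee_pos: [594.6, 76.3, 84.4]
tcp_rot: [0.678, 0.735, 0.0, 0.0]
force: [-0.7, 1.0, 2.5]
grip_width: 0.587
grip_force: 37.1
```

Contact; release, then retreat straight up.

Call:
{"op": "apply_moves", "data": {
  "targets": [
    [[0,0,0,0,0,0,5.2],[0,0,0,0,0,0,5.6],[0,0,0,0,0,0,6.2],[0,0,0,0,0,0,7.2],[0,0,0,0,0,0,8],[0,0,0,0,0,0,8.5],[0,0,0,0,0,0,8.5],[0,0,0,0,0,0,8.5]]
  ]
}}

```text
time: 14.55
ee_pos: [594.6, 76.2, 83.6]
tcp_rot: [0.678, 0.735, -0.0, 0.0]
force: [0.6, -0.4, -0.3]
grip_width: 0.995
grip_force: 0.0
```

Call:
{"op": "apply_moves", "data": {
  "targets": [
    [[0,0,-1.5,0,0,0,8.5],[0,0,-3.5,0,0,0,8.5],[0,0,-6,0,0,0,8.5],[0,0,-9,0,0,0,8.5],[0,0,-11,0,0,0,8.5],[0,0,-11,0,0,0,8.5]]
  ]
}}

```text
time: 15.05
ee_pos: [597.3, 76.4, 200.3]
tcp_rot: [0.678, 0.735, 0.004, 0.004]
force: [0.1, 0.4, 1.1]
grip_width: 0.998
grip_force: 0.0
```

Call:
{"op": "apply_moves", "data": {
  "targets": [
    [[-3,0,0,0,0,0,8.5],[-6,0,0,0,0,0,8.5],[-9,0,0,0,0,0,8.5],[-12,0,0,0,0,0,8.5],[-15,0,0,0,0,0,8.5],[-18,0,0,0,0,0,8.5],[-20,0,0,0,0,0,8.5],[-20,0,0,0,0,0,8.5]]
  ]
}}

```text
time: 15.72
ee_pos: [609.9, -127.5, 192.0]
tcp_rot: [0.68, 0.733, -0.001, -0.0]
force: [0.0, -0.2, 0.0]
grip_width: 0.992
grip_force: 0.0
```

```bash
python3 -c "
from h import *
m,p,d=grab('top'); w=world(m,d); save('t3.png',p)
for z0,x,y in((120,594.4,75.7),(120,588,155.5),(120,581,234.5),(120,575,314)):
    k=(abs(w[...,2]-z0)<6)&(np.hypot(w[...,0]-x,w[...,1]-y)<38); print(k.sum(),w[k].mean(0).round(1),w[k].std(0).round(1))"
```

```text
415 [592.6  75.5 118.9] [13.  12.7  1.5]
414 [586.5 153.7 118.9] [12.8 12.9  1.5]
417 [581.2 234.2 118.8] [12.9 12.9  1.6]
422 [575.  313.8 118.6] [12.9 13.1  1.6]
```

View pics/t3.png

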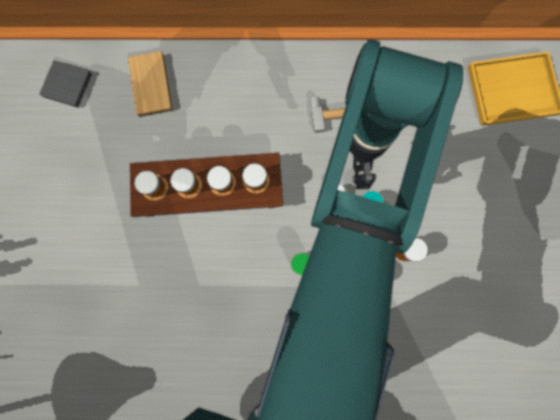

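The four jars stand in one neat row at (147,182), (183,180), (219,178) and (254,176), each within about 2 mm of its place. The arm is clear, so I hand in.

```bash
python3 -c "
from h import *
print(workorder.finish_job())"
```

```text
the job is handed in; nothing more can be done
None
```

I set both squat jars on the empty cork rounds, each within about 2 mm of centre by the top camera, with the two shelf jars unmoved and the arm clear; I handed the job in at about 16 s, and no verdict came back.

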